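Wedge the rocking pastel chest

TASK

The low wooden pastel chest rocks because the foot at one corner, the one the loose wooden wedge points at, is too short and hangs clear of the table. Push the wedge thin end first under that foot until it just takes up the gap and the chest stands level without rocking, then press down firmly on the chest's top at that corner and finish while still pressing there, hand off the wedge and the chest level and still. Only push and press: do not lift the wedge or the chest, do not shove the chest along the table, and leave the other things where they are.

Things in the scene. Friction and masses are not known exactly. Their poses are not given: they have to be found in the camera images.
- chest: low wooden chest, 2.2 kg, loose; lid 198 (x) x 258 (y) mm, its top 80 mm and the case's underside 28 mm above the table; origin at the centre, on the table. Feet 24 mm across at x +-73, y +-103 mm; it stands level on three, the one at +x, -y is short. About 2 to 3 N down on that corner rocks it. A palette 16 mm tall is fixed on the lid by the opposite corner
- chest_corner (a point): point on top of the chest's lid, 80 mm above the table, straight above the short foot and 26 mm in from both lid edges: the place to press
- chest_foot (a point): point on the short foot's axis level with the other feet's soles, so at table height; this foot is 24 mm across and its sole hangs 6 to 11 mm above this point, differing from run to run
- wedge: loose plywood wedge, 140 mm long (x), 50 mm wide (y), 90 g; 3 mm thick at the thin end (+x), rising evenly to 20 mm at the thick end (-x). Origin at the centre of its flat underside. It lies on the table on the chest's -y side, its thin end towards the short foot (its +x within 12 degrees of the chest's +y)
- wedge_tip (a point): middle of the wedge's thin end, at table height
- wedge_heel (a point): middle of the wedge's thick end face (50 mm wide, 20 mm tall, upright), 10 mm above the table: the face to push on
- paste_jar: bystander, leave alone: white screw-top jar with a blue cap, 70 mm across, 62 mm tall; origin at the centre of its underside
- tape_roll: bystander, leave alone: roll of masking tape lying flat, 100 mm across, 24 mm tall; origin at the centre of its underside
- tin_cup: bystander, leave alone: open steel cup, 68 mm across, 68 mm tall; origin at the centre of its underside
- brush: bystander, leave alone: paint brush lying on the table, 190 mm long
- phone: bystander, leave alone: phone in a red case lying flat, 152 x 78 x 10 mm; origin at the centre of its underside
- jar_lid: bystander, leave alone: flat blue round lid, 92 mm across, 13 mm tall; origin at the centre of its underside
- eraser: bystander, leave alone: white eraser, 55 x 24 x 14 mm; origin at the centre of its underside
There are look-alikes about, which are no part of the job. Leave any blue look-alike of the wedge alone.

How it is judged:
By the outcome, as a careful person would: the job done as asked, in the order asked, and still so for the second after the job is handed in, while the arm keeps its last pose, push and grip.
It also fails if it takes over 54 s, if anything falls off the work surface, if the arm or the gripper's body presses on something with over 40 N, if the wrist force passes 120 N, or if a joint passes its speed limit or range.

ROBOT

A 7-joint arm with a two-finger parallel gripper is mounted at the origin on the work surface. World frame = base frame: x ahead of the robot, y to its left, z up, the work surface at z = 0. Lengths are in m, angles in degrees, forces in N, time in s.
With the tool pointing down it reaches from about 0.425 to 0.875 m from the base axis. Payload 4.7 kg.
Tool frame: the origin (TCP) lies on the centre line of the jaws, within the pads' length; the fingertips stand 11 mm ahead of it and the grasp point (between the pads) lies 8 mm behind it (finger_overhang is the x of the fingertips in the tool frame, in m); x points along the fingers, z is the direction in which the jaws open and shut, and the axes are right-handed (so a half turn about x gives the same grasp; the last joint's range is limited). The gripper opens to 87 mm and grips with 3 to 60 N. Pads are 19 mm wide; open, the fingers measure 117 mm over their backs; the gripper's body (75 mm by 190 mm) begins 51 mm behind the grasp point.
Start: joints at [77.355, 18.392, -4.016, 83.108, 1.295, 78.541, -3.26], TCP at [0.151, -0.632, 0.234] pointing down, gripper open.
Joint ranges: [-163.93, 163.93], [-17.29, 119.83], [-79.2, 71.16], [3.27, 140.29], [-89.18, 269.18], [5.43, 117.66], [-154.24, 154.24]. Speed limits (degrees/s): [147.25, 147.25, 180, 180, 180, 180, 180].

INTERFACE

Orientations are given as [roll, pitch, yaw] about the fixed x, y, z axes, in that order (R = Rz(yaw) Ry(pitch) Rx(roll)).
In Python, from cell import get_obs, read_camera, sign_off, cut_out, finger_overhang gives the robot as it stands.
- The arm moves only by the tool servo_tool, never from a script. Its argument "rows" is one flat list of numbers, 5 for each row, row after row: the shift along the world's x, y, z in mm, then the turn about the world's z in degrees, then the closure, from 0 (fully open) to 1 (shut). A call has 1 to 10 rows; each row is the pose to reach, as a shift and turn from the pose commanded when the call began; what a row does not reach only later rows make up. A row lasts 1/12 s, in which the tool goes at most 41.7 mm and 7.16 degrees, less where a joint would pass 70% of its speed; a pose out of reach is approached as far as the arm can. A call with a gripper value outside its range is refused whole. The fingers move at their own pace and stop on an object; "force" is the grip in N (left out, the last holds). Time passes only in rows, so rows that repeat a pose let the fingers close. It gives the time, the measured TCP pose, the force and the opening at its end, in the units of the state.
- get_obs(): the state, without advancing time (a new reading comes with each control period).
- read_camera(name): name is "scene" or "side" or "wrist"; returns a dict with "frame" (400x640x3 uint8, blue, green, red), "range_z" (400x640 float32, m along the optical axis (not along the pixel's ray), 0 where there is no reading), "intrinsics" (3x3 intrinsics, pixels), "k1" (the pictures are not rectified: a ray, as slopes to the right and down, at radius r is drawn at 1 + k1 r^2 times it, then the intrinsics apply), "cam_to_world" (4x4, takes a point from camera to world coordinates); the wrist camera has in their place "tool_from_camera" (4x4, takes a point from camera to tool coordinates, whose origin is the TCP and whose axes are the tool frame's). Camera axes: x right, y down, z forward; pixel columns grow to the right and rows downward; lengths in m; the calibration is good to about 2 mm. A picture is of the moment at which its call begins: read the wrist's pose just before it.
- sign_off(): hands the job in, once; it reports no verdict.
Trained networks look in a picture, given as the dict that the camera call returned (one of the last four; its "shot" number tells which), for a name from the list of things; names that differ only in an ending like _2 or _b are one class to them, and where a whole thing is asked for, a point or a joint stands for the part that bears it (a point fixed in the world has none). Each returns a list of dicts, best first, with "score" (0 to 1); they miss things now and then, are a little off and sometimes report something else, mostly with a low value. They report only what shows in the picture. A call takes as long as a camera call. They do not tell look-alikes from the thing itself.
- cut_out(name, picture): "pixels" (400x640 bool, what is visible of it) and "extent" ([centre column, centre row, width, height] in pixels, round what is visible of it).
The state is a dict: "time_s": time; "qpos": joint angles; "joint_velocities": joint speeds; "effort": joint torques, N m; "tool_pos": TCP position; "tool_rot": TCP orientation; "force": force on the tool from outside, world axes, zero at the start; "wrist_torque": the same for the moment, N m; "grip_width": finger opening in m.
Only numpy, scipy, OpenCV 4.12 (cv2) and the standard library are available. Lean on these libraries where they do the work, as an engineer would, in place of code of your own. Each camera call takes 0.05 s, during which the arm holds its last target.

## Working session

There is one attempt and no reset: what is moved stays moved. The work goes in short steps, Python scripts to look and compute and a tool call to move; the robot and the scene stay as the last step left them, time stands still between calls to the robot, and variables do not carry over. Pictures are saved under pics/ and viewed, and the job is handed in when it is done.

Besides the shell and the picture viewer there is one more tool, called after "Emit:" in YAML: its name, and indented under it one key for each argument. servo_tool: Moves the arm, as the interface text tells. Its arguments: {"type":"object","properties":{"rows":{"type":"array"},"force":{"type":"number"}},"required":["rows"]}

```bash
mkdir -p pics; ls; python3 - <<'E'
from cell import *
import cv2
o=get_obs(); print(o)
for n in ("scene","side","wrist"):
    p=read_camera(n); cv2.imwrite(f"pics/{n}0.png",p["frame"])
    print(n,p["intrinsics"],p["k1"],p.get("cam_to_world"),p.get("tool_from_camera"))
print(finger_overhang)
E
```

```text
pics
{'time_s': 0.0, 'qpos': array([77.35381977, 18.43903406, -4.01590677, 83.17446986,  1.29460894,
       78.53966685, -3.26087413]), 'joint_velocities': array([ 0.00666242,  0.06301443, -0.02767883, -0.00463166,  0.01284571,
        0.03474575, -0.00461305]), 'effort': array([ 2.00162447e-05, -4.91295218e+01, -4.04400984e-01, -3.12524092e+01,
       -6.40396331e-02,  4.37348220e-02,  2.22692161e-04]), 'tool_pos': array([ 0.15106889, -0.63166298,  0.23246561]), 'tool_rot': array([-177.25391849,   89.89192615,  106.20140574]), 'force': array([-0.09853463, -0.92438008,  0.01325074]), 'wrist_torque': array([-0.03511685, -0.00376347,  0.00269666]), 'grip_width': 0.0871672112103052}
scene [[484.71942003   0.         328.51855433]
 [  0.         484.71942003 200.51566306]
 [  0.           0.           1.        ]] -0.12813458520938395 [[ 0.59506767  0.44478251 -0.66937507  1.44413052]
 [ 0.80355077 -0.34395964  0.48579618 -0.6204368 ]
 [-0.01416437 -0.82695846 -0.56208459  0.8141582 ]
 [ 0.          0.          0.          1.        ]] None
side [[425.41266702   0.         318.42806442]
 [  0.         425.41266702 195.11980253]
 [  0.           0.           1.        ]] -0.0997561475569413 [[-0.87461114 -0.2747694   0.39944604  0.06313682]
 [-0.48480474  0.50320343 -0.71536751  0.89860581]
 [-0.00444152 -0.81932172 -0.57331683  0.78881557]
 [ 0.          0.          0.          1.        ]] None
wrist [[295.78238394   0.         316.4192216 ]
 [  0.         295.78238394 199.26333427]
 [  0.           0.           1.        ]] -0.044396660807777925 None [[-3.74704035e-04 -2.70204748e-01  9.62802811e-01 -1.51456516e-01]
 [-3.04602640e-04 -9.62802804e-01 -2.70204864e-01  7.41563072e-02]
 [ 9.99999883e-01 -3.94519132e-04  2.78461016e-04  7.50544548e-05]
 [ 0.00000000e+00  0.00000000e+00  0.00000000e+00  1.00000000e+00]]
0.011
```

View pics/scene0.png

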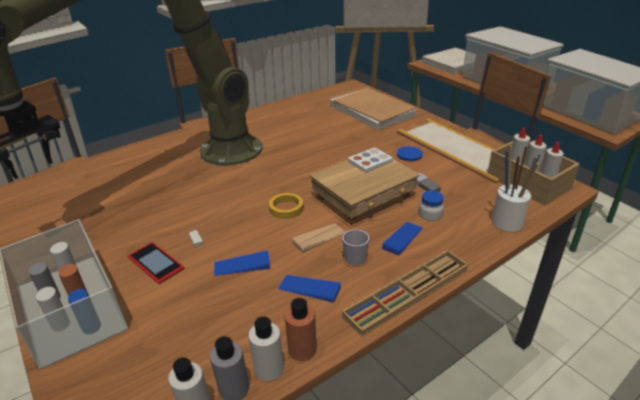

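View pics/side0.png

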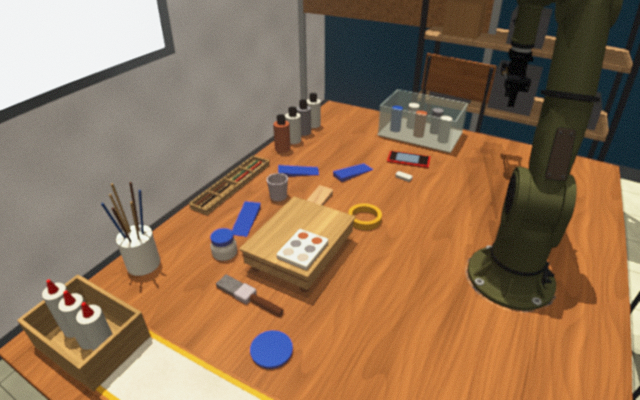

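View pics/wrist0.png

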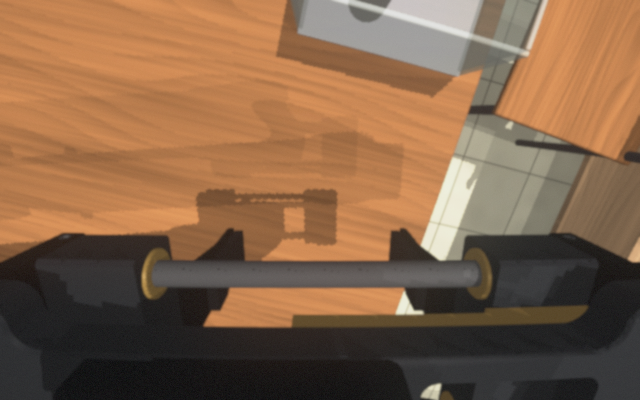

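The scene picture shows the plain wooden wedge at about (318,237). It points at the near corner of the chest at (365,185), between the tape roll (286,205) and the tin cup (355,247). The blue look-alikes are at (242,263), (310,288) and (403,237). Only the wooden one fits. I'll measure it and enlarge a crop.

```bash
cat > h.py <<'E'
from cell import *
import numpy as np, cv2
from scipy.spatial.transform import Rotation as R
def T(p,o=None):
    if "cam_to_world" in p and p["cam_to_world"] is not None: return np.array(p["cam_to_world"])
    M=np.eye(4); M[:3,:3]=R.from_euler("xyz",o["tool_rot"],degrees=True).as_matrix(); M[:3,3]=o["tool_pos"]
    return M@np.array(p["tool_from_camera"])
def cloud(p,o=None):
    K=p["intrinsics"];k=p["k1"]
    v,u=np.mgrid[0:400,0:640].astype(np.float64)
    d=np.array([k,0,0,0])
    xy=cv2.undistortPoints(np.stack([u.ravel(),v.ravel()],1)[:,None],K,d)[:,0]
    z=p["range_z"].ravel().astype(float)
    P=np.c_[xy*z[:,None],z]; M=T(p,o)
    W=P@M[:3,:3].T+M[:3,3]; W[z<=0]=np.nan
    return W.reshape(400,640,3)
def proj(p,X,o=None):
    M=np.linalg.inv(T(p,o)); X=np.atleast_2d(X).astype(float)
    r=cv2.projectPoints(X,cv2.Rodrigues(M[:3,:3])[0],M[:3,3],p["intrinsics"],np.array([p["k1"],0,0,0]))[0]
    return r[:,0]
E
python3 - <<'E'
from h import *
for n in ("scene","side"):
    p=read_camera(n); W=cloud(p); np.savez(f"{n}.npz",W=W)
    for t in ("chest","wedge","tin_cup","tape_roll","paste_jar"):
        for c in cut_out(t,p)[:4]:
            m=c["pixels"]; w=W[m]; w=w[~np.isnan(w[:,0])]
            print(n,t,round(c["score"],2),np.round(c["extent"]),np.round(np.median(w,0),3),np.round(np.percentile(w,[2,98],axis=0),3).tolist())
            if t=="chest" and c["score"]>.4:
                q=w[(abs(w[:,2]-.08)<.004)]
                print("  lid",cv2.minAreaRect(q[:,:2].astype(np.float32)*1000))
                q=w[(w[:,2]>.090)]; print("  palette",len(q),q.mean(0) if len(q) else 0)
            if t=="wedge":
                q=w[(w[:,2]>.002)]
                if len(q)>10: print("  rect",cv2.minAreaRect(q[:,:2].astype(np.float32)*1000))
    f=p["frame"]
    u,v={"scene":(335,215),"side":(310,220)}[n]
    cr=f[v-65:v+65,u-85:u+85]; cv2.imwrite(f"pics/{n}_c1.png",cv2.resize(cr,None,fx=4.5,fy=4.5,interpolation=cv2.INTER_CUBIC))
E
```

```text
scene chest 0.86 [366. 183. 111.  70.] [0.549 0.156 0.079] [[0.431, 0.053, 0.029], [0.62, 0.296, 0.097]]
  lid ((523.0526733398438, 180.102783203125), (261.1844482421875, 202.30113220214844), 89.18109130859375)
  palette 545 [0.48083961 0.23678078 0.09515119]
scene chest 0.16 [317. 236.  52.  27.] [ 0.606 -0.057  0.01 ] [[0.577, -0.113, 0.001], [0.628, 0.022, 0.019]]
scene wedge 0.84 [242. 263.  53.  26.] [ 0.58  -0.26   0.009] [[0.534, -0.326, 0.001], [0.624, -0.202, 0.019]]
  rect ((575.0101318359375, -263.613037109375), (137.87037658691406, 56.5740852355957), 63.8900032043457)
scene wedge 0.8 [402. 239.  39.  32.] [0.747 0.118 0.01 ] [[0.705, 0.063, -0.001], [0.783, 0.2, 0.019]]
  rect ((740.0524291992188, 132.16824340820312), (54.06761169433594, 145.64639282226562), 18.579275131225586)
scene wedge 0.74 [428. 182.  24.  18.] [0.603 0.369 0.016] [[0.559, 0.35, 0.004], [0.641, 0.391, 0.021]]
  rect ((596.33740234375, 371.18426513671875), (43.385528564453125, 94.85990142822266), 84.0815658569336)
scene wedge 0.63 [318. 240.  49.  26.] [ 0.609 -0.059  0.01 ] [[0.58, -0.113, 0.001], [0
[... 1936 characters left out ...]
 -0.106, 0.002], [0.622, -0.034, 0.02]]
  rect ((599.1494140625, -70.19019317626953), (79.54429626464844, 50.14043426513672), 88.93203735351562)
side tin_cup 0.65 [276. 190.  22.  30.] [ 0.717 -0.007  0.045] [[0.691, -0.09, -0.001], [0.771, 0.016, 0.069]]
side tin_cup 0.34 [322. 195.  28.  18.] [ 0.596 -0.07   0.014] [[0.575, -0.109, 0.001], [0.625, -0.033, 0.02]]
side tape_roll 0.59 [365. 217.  32.  30.] [ 0.422 -0.04   0.018] [[0.381, -0.093, -0.0], [0.473, 0.012, 0.027]]
side paste_jar 0.95 [224. 246.  24.  30.] [0.692 0.289 0.045] [[0.673, 0.252, 0.006], [0.729, 0.309, 0.065]]
side paste_jar 0.73 [276. 188.  25.  27.] [ 0.717 -0.006  0.046] [[0.691, -0.048, 0.001], [0.754, 0.016, 0.068]]
```

View pics/scene_c1.png

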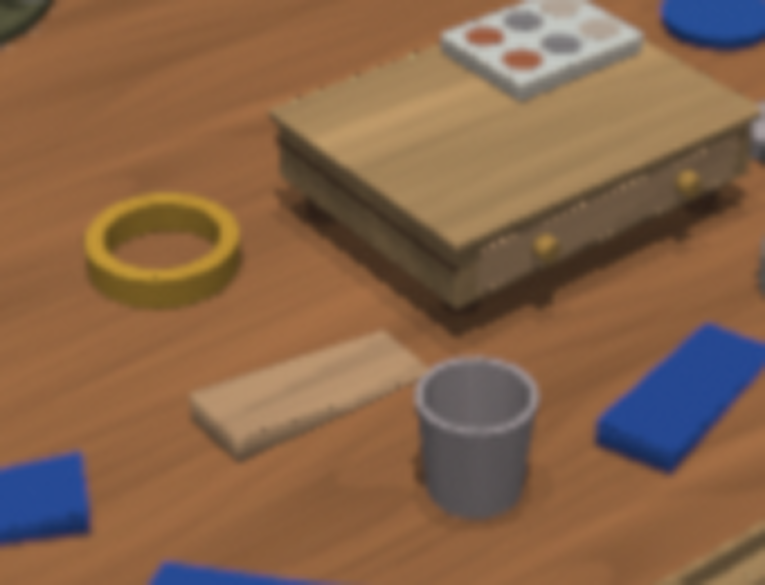

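```bash
python3 - <<'E'
import numpy as np
for n in ("scene","side"):
    W=np.load(n+".npz")["W"].reshape(-1,3)
    # wedge centre line by y slices
    s=W[(W[:,0]>.54)&(W[:,0]<.66)&(W[:,1]>-.14)&(W[:,1]<.045)&(W[:,2]>.003)&(W[:,2]<.03)]
    for y in np.arange(-.13,.05,.012):
        q=s[abs(s[:,1]-y)<.006]
        if len(q)>5: print(n,round(y,3),len(q),np.round([np.percentile(q[:,0],3),np.percentile(q[:,0],97),np.median(q[:,2])],4))
    # lid edges
    s=W[(abs(W[:,2]-.08)<.005)]
    for y in np.arange(.07,.31,.04):
        q=s[(abs(s[:,1]-y)<.01)&(abs(s[:,0]-.52)<.15)]; print(' x',round(y,2),np.round(np.percentile(q[:,0],[1,99]),4))
    for x in np.arange(.44,.61,.03):
        q=s[(abs(s[:,0]-x)<.01)&(abs(s[:,1]-.18)<.2)]; print(' y',round(x,2),np.round(np.percentile(q[:,1],[1,99]),4))
    q=W[(abs(W[:,0]-.52)<.08)&(abs(W[:,1]-.15)<.07)&(abs(W[:,2]-.08)<.01)]
    print(n,'plane',np.linalg.lstsq(np.c_[q[:,:2]-[.52,.18],np.ones(len(q))],q[:,2],rcond=None)[0])
E
```

```text
scene -0.118 33 [0.5792 0.6255 0.0109]
scene -0.106 89 [0.5764 0.6261 0.017 ]
scene -0.094 61 [0.5763 0.6272 0.0166]
scene -0.082 71 [0.5758 0.6267 0.0153]
scene -0.07 63 [0.5793 0.6288 0.0133]
scene -0.058 56 [0.5766 0.6271 0.012 ]
scene -0.046 62 [0.5786 0.627  0.0107]
scene -0.034 53 [0.5761 0.6268 0.009 ]
scene -0.022 50 [0.5789 0.6276 0.0077]
scene -0.01 49 [0.5799 0.6265 0.0066]
scene 0.002 43 [0.5782 0.6286 0.0053]
scene 0.014 30 [0.5788 0.6279 0.0041]
scene 0.026 11 [0.5626 0.6224 0.0036]
 x 0.07 [0.424  0.6194]
 x 0.11 [0.424  0.6193]
 x 0.15 [0.4243 0.6204]
 x 0.19 [0.427  0.6203]
 x 0.23 [0.5152 0.6218]
 x 0.27 [0.5147 0.6194]
 y 0.44 [0.0523 0.1872]
 y 0.47 [0.0521 0.1867]
 y 0.5 [0.0511 0.1874]
 y 0.53 [0.0528 0.3058]
 y 0.56 [0.052  0.3064]
 y 0.59 [0.0518 0.3061]
scene plane [-0.00433176  0.00970046  0.07978402]
side -0.106 43 [0.5741 0.6219 0.0181]
side -0.094 45 [0.5752 0.6236 0.0167]
side -0.082 43 [0.5744 0.6238 0.0162]
side -0.07 44 [0.5745 0.6242 0.0145]
side -0.058 40 [0.5746 0.6239 0.0131]
side -0.046 52 [0.5754 0.6309 0.0115]
side -0.034 39 [0.5564 0.623  0.0106]
 x 0.07 [0.4211 0.6154]
 x 0.11 [0.4213 0.6147]
 x 0.15 [0.4211 0.6158]
 x 0.19 [0.4212 0.6176]
 x 0.23 [0.4215 0.616 ]
 x 0.27 [0.4216 0.6189]
 y 0.44 [0.0554 0.3103]
 y 0.47 [0.0561 0.3101]
 y 0.5 [0.0562 0.3109]
 y 0.53 [0.0559 0.3099]
 y 0.56 [0.0572 0.3102]
 y 0.59 [0.0571 0.3101]
side plane [-0.00013876 -0.00023394  0.07969021]
```

The enlarged crop confirms it: the plain plywood wedge lies with its thick end at lower left and its thin end pointing at the chest's near corner (450,300 in the crop). The cup is beside it. Next I'll work out the tool orientation and the offsets for the move.

```bash
python3 - <<'E'
from h import *
o=get_obs(); M=R.from_euler("xyz",o["tool_rot"],degrees=True).as_matrix()
print(np.round(M,3)); z=M[:,2]; print("jaw az",np.degrees(np.arctan2(z[1],z[0])),"tool y az",np.degrees(np.arctan2(M[1,1],M[0,1])))
E
```

```text
[[-0.     0.973  0.233]
 [-0.     0.233 -0.973]
 [-1.    -0.     0.   ]]
jaw az -76.55198675160936 tool y az 13.448012864858184
```

Emit:
servo_tool:
  rows: [25, 27, 0, 4.5, 0, 50, 54, 0, 9, 0, 75, 81, 0, 13.5, 0, 100, 108, 0, 18, 0, 125, 135, 0, 22.5, 0.3, 150, 162, 0, 27, 0.77, 175, 189, 0, 31.5, 0.77, 200, 216, 0, 36, 0.77, 225, 243, 0, 40.5, 0.77, 250, 270, 0, 45, 0.77]
  force: 20

```text
time_s: 1.58
tool_pos: [0.4022, -0.3607, 0.234]
tool_rot: [-31.5, 89.9, -62.8]
force: [1.4, -0.8, -0.4]
grip_width: 0.0552
```

Emit:
servo_tool:
  rows: [25, 27, 0, 4.5, 0.77, 50, 54, 0, 9, 0.77, 75, 81, 0, 13.5, 0.77, 100, 108, 0, 18, 0.77, 125, 135, 0, 22.5, 0.77, 150, 162, 0, 27, 0.77, 175, 189, -30, 31.5, 0.77, 199, 212, -60, 33.5, 0.77, 199, 212, -90, 33.5, 0.77, 199, 212, -120, 33.5, 0.77]

```text
time_s: 2.42
tool_pos: [0.6019, -0.1461, 0.1121]
tool_rot: [53.7, 89.8, 55.9]
force: [0.7, -0.8, 0.2]
grip_width: 0.0203
```

Emit:
servo_tool:
  rows: [0, -6, -25, 0, 0.77, 0, -6, -50, 0, 0.77, 0, -6, -75, 0, 0.77, 0, -6, -90, 0, 0.77, 0, -6, -95, 0, 0.77, 0, -6, -95, 0, 0.77]

```text
time_s: 2.92
tool_pos: [0.5994, -0.156, 0.0175]
tool_rot: [157.2, 89.9, 159.1]
force: [-0.7, -0.1, 0.1]
grip_width: 0.0201
```

```bash
python3 - <<'E'
from h import *
o=get_obs(); M=R.from_euler("xyz",o["tool_rot"],degrees=True).as_matrix()
print(o["tool_pos"],o["force"],np.degrees(np.arctan2(M[1,2],M[0,2])))
o=get_obs();p=read_camera("wrist"); cv2.imwrite("pics/w2.png",p["frame"])
s=read_camera("scene"); cv2.imwrite("pics/s2.png",cv2.resize(s["frame"][120:300,220:460],None,fx=3.2,fy=3.2,interpolation=cv2.INTER_CUBIC))
E
```

```text
[ 0.59943549 -0.15602452  0.01751169] [-0.68810773 -0.0520283   0.14777285] 1.9508943872784898
```

View pics/w2.png

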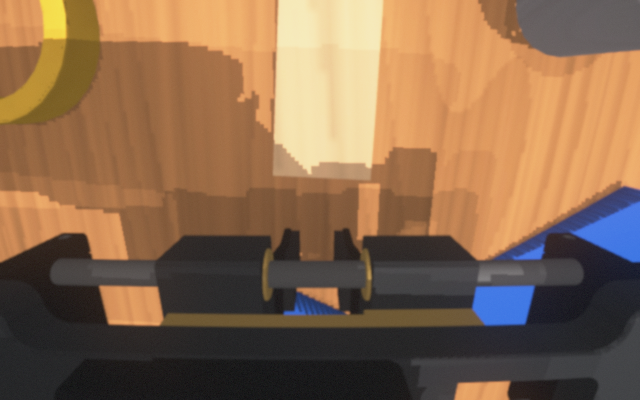

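View pics/s2.png

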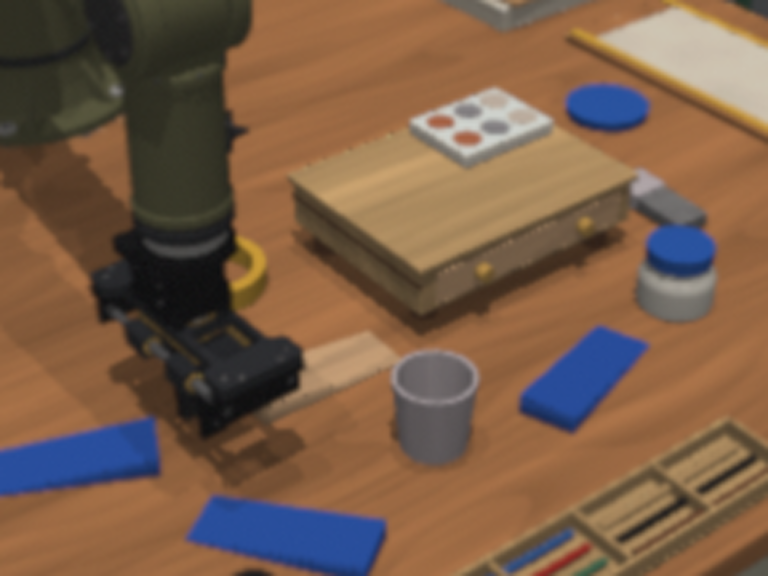

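The wrist view shows the wedge heel across columns 272–375 at row 178, slightly right of the closed jaws (centre about 317), with clear space between. I'll push gently to just short of the foot and look again.

Emit:
servo_tool:
  rows: [1, 10, 0, 0, 0.77, 2, 20, 0, 0, 0.77, 2, 27, -1, 0, 0.77, 2, 31, -2, 0, 0.77, 2, 35, -2, 0, 0.77, 2, 40, -2, 0, 0.77, 2, 45, -2, 0, 0.77, 2, 50, -2, 0, 0.77, 2, 55, -2, 0, 0.77, 2, 60, -2, 0, 0.77]

```text
time_s: 3.85
tool_pos: [0.6021, -0.0959, 0.0166]
tool_rot: [-119.0, 90.0, -117.1]
force: [-0.3, -1.6, 1.3]
grip_width: 0.0203
```

```bash
cat > look.py <<'E'
from h import *
import sys
k=sys.argv[1]
o=get_obs(); M=R.from_euler("xyz",o["tool_rot"],degrees=True).as_matrix()
print(o["time_s"],o["tool_pos"],o["force"],np.degrees(np.arctan2(M[1,2],M[0,2])))
p=read_camera("wrist"); W=cloud(p,o).reshape(-1,3)
s=W[(W[:,0]>.54)&(W[:,0]<.66)&(W[:,1]>-.14)&(W[:,1]<.06)&(W[:,2]>.0035)&(W[:,2]<.024)]
for y in np.arange(-.12,.06,.01):
    q=s[abs(s[:,1]-y)<.005]
    if len(q)>50: print(round(y,3),len(q),np.round([np.percentile(q[:,0],2),np.percentile(q[:,0],98),np.median(q[:,2])],4))
sc=read_camera("scene"); 
for n,p2 in (("scene",sc),("side",read_camera("side"))):
    W=cloud(p2).reshape(-1,3)
    q=W[(abs(W[:,0]-.52)<.085)&(abs(W[:,1]-.18)<.11)&(abs(W[:,2]-.08)<.006)]
    q=q[~((q[:,0]<.53)&(q[:,1]>.18))]
    print(n,'plane',np.round(np.linalg.lstsq(np.c_[q[:,:2]-[.52,.18],np.ones(len(q))],q[:,2],rcond=None)[0],4),end=' ')
    q=W[(abs(W[:,2]-.08)<.005)&(abs(W[:,0]-.52)<.15)&(abs(W[:,1]-.18)<.17)]
    print('lid',np.round(np.percentile(q[:,:2],[.5,99.5],axis=0),4).tolist())
a=cv2.resize(sc["frame"][120:300,220:460],None,fx=2.2,fy=2.2,interpolation=cv2.INTER_CUBIC)
b=p["frame"][:250,150:480]
c=np.zeros((400,800,3),np.uint8); c[:396,:528]=a; c[:206,528:800]=cv2.resize(b,(272,206))
cv2.imwrite(f"pics/{k}.png",c)
E
python3 look.py l3
```

```text
3.85 [ 0.6021109  -0.09587389  0.01656121] [-0.3195316  -1.62427522  1.28311656] 1.94414465974679
-0.09 210 [0.5793 0.6167 0.0205]
-0.08 1658 [0.5758 0.6237 0.0197]
-0.07 1753 [0.5757 0.6238 0.0185]
-0.06 1817 [0.5752 0.6232 0.0173]
-0.05 1857 [0.5749 0.6231 0.016 ]
-0.04 1901 [0.5747 0.6226 0.0149]
-0.03 1961 [0.5741 0.6223 0.0136]
-0.02 2016 [0.5739 0.6221 0.0124]
-0.01 2061 [0.5734 0.6217 0.0112]
-0.0 2094 [0.5733 0.6212 0.01  ]
0.01 2121 [0.573  0.6207 0.0087]
0.02 2159 [0.5726 0.6205 0.0075]
0.03 1883 [0.5723 0.6203 0.0064]
scene plane [-0.0009  0.0007  0.0793] lid [[0.4233, 0.0509], [0.6215, 0.3078]]
side plane [-0.0015  0.0058  0.0801] lid [[0.4205, 0.0545], [0.6184, 0.3105]]
```

View pics/l3.png

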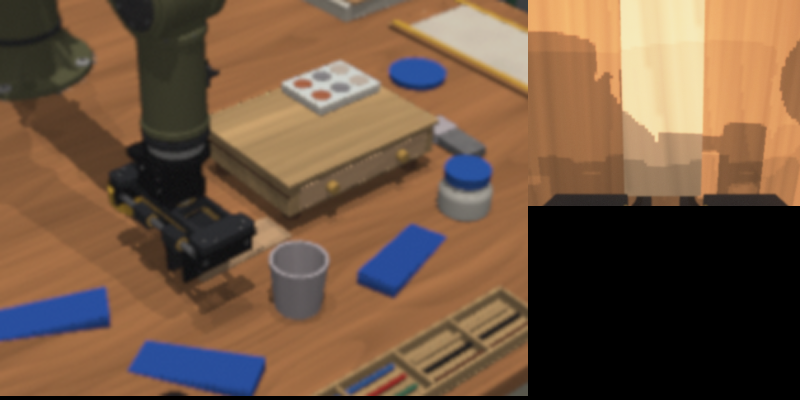

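The wedge is now squared to the jaws at about 91.8°, and its centreline at the foot would be x≈0.595 against the foot at 0.5935. The chest hasn't moved. I'll keep pushing.

Emit:
servo_tool:
  rows: [0, 5, 0, 0, 0.77, 0, 10, 0, 0, 0.77, 0, 15, 0, 0, 0.77, 0, 20, 0, 0, 0.77, 0, 24, 0, 0, 0.77, 0, 28, 0, 0, 0.77, 0, 30, 0, 0, 0.77, 0, 32, 0, 0, 0.77]

```text
time_s: 4.67
tool_pos: [0.6022, -0.0639, 0.0166]
tool_rot: [-59.8, 90.0, -57.8]
force: [-0.7, 0.1, -0.5]
grip_width: 0.02
```

Emit:
servo_tool:
  rows: [0, 1, 0, 0, 0.77, 0, 2, 0, 0, 0.77, 0, 3, 0, 0, 0.77]

```text
time_s: 4.92
tool_pos: [0.6022, -0.0615, 0.0166]
tool_rot: [-64.3, 90.0, -62.3]
force: [-0.0, -1.2, -0.3]
grip_width: 0.02
```

Emit:
servo_tool:
  rows: [0, 1, 0, 0, 0.77, 0, 2, 0, 0, 0.77, 0, 3, 0, 0, 0.77]

```text
time_s: 5.17
tool_pos: [0.6022, -0.0583, 0.0166]
tool_rot: [-42.8, 90.0, -40.9]
force: [-0.1, -0.6, 1.0]
grip_width: 0.0204
```

Emit:
servo_tool:
  rows: [0, 1, 0, 0, 0.77, 0, 2, 0, 0, 0.77, 0, 3, 0, 0, 0.77, 0, 4, 0, 0, 0.77]

```text
time_s: 5.5
tool_pos: [0.6022, -0.0541, 0.0166]
tool_rot: [-49.0, 90.0, -47.1]
force: [0.5, 0.3, 0.4]
grip_width: 0.0203
```

Emit:
servo_tool:
  rows: [0, 1, 0, 0, 0.77, 0, 2, 0, 0, 0.77, 0, 3, 0, 0, 0.77, 0, 4, 0, 0, 0.77]

```text
time_s: 5.83
tool_pos: [0.6022, -0.0501, 0.0166]
tool_rot: [-33.1, 90.0, -31.1]
force: [0.7, -0.6, 0.3]
grip_width: 0.0199
```

Emit:
servo_tool:
  rows: [0, 1, 0, 0, 0.77, 0, 2, 0, 0, 0.77, 0, 3, 0, 0, 0.77]

```text
time_s: 6.08
tool_pos: [0.6022, -0.0471, 0.0166]
tool_rot: [-29.8, 90.0, -27.9]
force: [0.3, -0.4, 0.5]
grip_width: 0.0204
```

Emit:
servo_tool:
  rows: [0, 1, 0, 0, 0.77, 0, 2, 0, 0, 0.77, 0, 3, 0, 0, 0.77]

```text
time_s: 6.33
tool_pos: [0.6022, -0.0442, 0.0166]
tool_rot: [-29.9, 90.0, -28.0]
force: [0.1, -0.1, 0.4]
grip_width: 0.0199
```

Emit:
servo_tool:
  rows: [0, 1, 0, 0, 0.77, 0, 2, 0, 0, 0.77, 0, 3, 0, 0, 0.77]

```text
time_s: 6.58
tool_pos: [0.6022, -0.0411, 0.0166]
tool_rot: [-27.3, 90.0, -25.3]
force: [-0.2, 0.1, 1.3]
grip_width: 0.0201
```

Emit:
servo_tool:
  rows: [0, 1, 0, 0, 0.77, 0, 2, 0, 0, 0.77, 0, 3, 0, 0, 0.77]

```text
time_s: 6.83
tool_pos: [0.6022, -0.0381, 0.0166]
tool_rot: [-47.3, 90.0, -45.3]
force: [0.1, -0.3, 0.8]
grip_width: 0.02
```

```bash
python3 look.py l4
```

```text
6.8333 [ 0.60219775 -0.03813632  0.01658937] [ 0.12181663 -0.25660969  0.75371901] 1.9520607408940047
-0.03 536 [0.5774 0.6223 0.0202]
-0.02 1722 [0.576  0.6242 0.0194]
-0.01 1750 [0.5757 0.6238 0.0182]
-0.0 1823 [0.5752 0.6234 0.017 ]
0.01 1872 [0.575  0.6232 0.0158]
0.02 1922 [0.5746 0.6226 0.0145]
0.03 1974 [0.5742 0.6226 0.0133]
0.04 2019 [0.5738 0.622  0.0121]
0.05 2076 [0.5734 0.622  0.0109]
scene plane [-0.0012  0.0004  0.0793] lid [[0.4249, 0.0517], [0.622, 0.3087]]
side plane [-0.0016  0.0056  0.08  ] lid [[0.4206, 0.0549], [0.6179, 0.3105]]
```

View pics/l4.png

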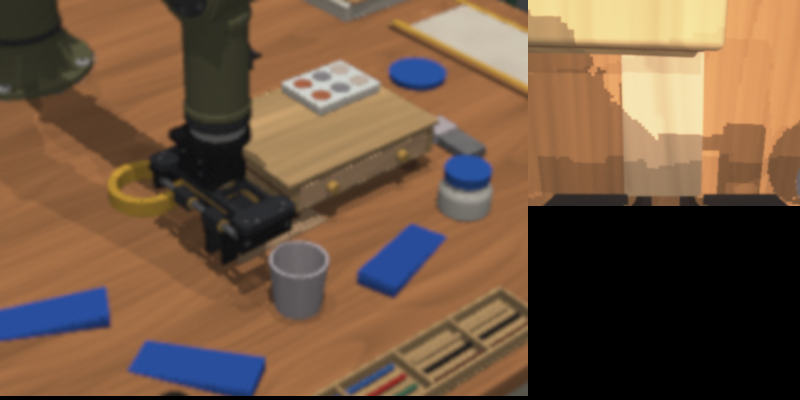

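The wedge is under the chest edge, with its centreline at x≈0.598. The chest hasn't moved and there is no resistance yet. I'll continue.

Emit:
servo_tool:
  rows: [0, 1, 0, 0, 0.77, 0, 2, 0, 0, 0.77, 0, 3, 0, 0, 0.77]

```text
time_s: 7.23
tool_pos: [0.6021, -0.0351, 0.0165]
tool_rot: [145.7, 90.0, 147.7]
force: [0.3, -1.0, -0.1]
grip_width: 0.0206
```

Emit:
servo_tool:
  rows: [0, 1, 0, 0, 0.77, 0, 2, 0, 0, 0.77]

```text
time_s: 7.4
tool_pos: [0.6021, -0.033, 0.0165]
tool_rot: [135.2, 90.0, 137.1]
force: [-0.2, -0.5, -0.2]
grip_width: 0.0204
```

Emit:
servo_tool:
  rows: [0, 1, 0, 0, 0.77, 0, 2, 0, 0, 0.77]

```text
time_s: 7.57
tool_pos: [0.6021, -0.031, 0.0165]
tool_rot: [133.6, 90.0, 135.6]
force: [0.4, -1.1, -1.3]
grip_width: 0.0202
```

Emit:
servo_tool:
  rows: [0, 1, 0, 0, 0.77, 0, 2, 0, 0, 0.77]

```text
time_s: 7.73
tool_pos: [0.6021, -0.029, 0.0165]
tool_rot: [146.9, 90.0, 148.9]
force: [-0.3, 0.2, -0.6]
grip_width: 0.02
```

Emit:
servo_tool:
  rows: [0, 1, 0, 0, 0.77, 0, 2, 0, 0, 0.77]

```text
time_s: 7.9
tool_pos: [0.6022, -0.0272, 0.0166]
tool_rot: [-80.3, 90.0, -78.4]
force: [0.4, -2.3, -0.4]
grip_width: 0.0201
```

Emit:
servo_tool:
  rows: [0, 1, 0, 0, 0.77, 0, 2, 0, 0, 0.77]

```text
time_s: 8.07
tool_pos: [0.6022, -0.0262, 0.0166]
tool_rot: [-92.9, 89.9, -90.9]
force: [0.7, -4.2, 0.7]
grip_width: 0.0201
```

```bash
python3 look.py l5
```

```text
8.0667 [ 0.60220126 -0.02618406  0.01658404] [ 0.68353999 -4.21140343  0.68673997] 1.9298049580647147
-0.02 230 [0.5783 0.6169 0.0204]
-0.01 1703 [0.576  0.6243 0.0197]
-0.0 1763 [0.5758 0.6239 0.0185]
0.01 1799 [0.5755 0.6234 0.0173]
0.02 1854 [0.5751 0.6233 0.016 ]
0.03 1917 [0.5747 0.6228 0.0148]
0.04 1965 [0.5743 0.6227 0.0136]
0.05 2010 [0.574  0.6221 0.0124]
scene plane [0.0004 0.0007 0.0792] lid [[0.4287, 0.0513], [0.6214, 0.3083]]
side plane [-0.0019  0.006   0.0801] lid [[0.4208, 0.0531], [0.6182, 0.3105]]
```

Resistance appeared between TCP y=-0.028 and -0.026 and has reached 4 N, with the tool starting to lag. I'll let it settle and check.

Emit:
servo_tool:
  rows: [0, 0, 0, 0, 0.77, 0, 0, 0, 0, 0.77, 0, 0, 0, 0, 0.77]

```text
time_s: 8.47
tool_pos: [0.6022, -0.0259, 0.0166]
tool_rot: [-91.8, 90.0, -89.9]
force: [0.2, -3.9, 0.1]
grip_width: 0.02
```

```bash
python3 look.py l6
```

```text
8.4667 [ 0.60219369 -0.02594403  0.01655928] [ 0.18347763 -3.92776732  0.06313847] 1.924259128765462
-0.02 222 [0.5786 0.6168 0.0205]
-0.01 1687 [0.576  0.6241 0.0197]
-0.0 1746 [0.5759 0.6239 0.0185]
0.01 1808 [0.5753 0.6235 0.0173]
0.02 1862 [0.5752 0.6233 0.016 ]
0.03 1908 [0.5746 0.6228 0.0148]
0.04 1953 [0.5744 0.6226 0.0136]
0.05 2001 [0.5741 0.6223 0.0123]
scene plane [-0.0002  0.0013  0.0793] lid [[0.4288, 0.0523], [0.6219, 0.3079]]
side plane [-0.0018  0.0056  0.08  ] lid [[0.421, 0.0135], [0.6192, 0.3107]]
```

View pics/l6.png

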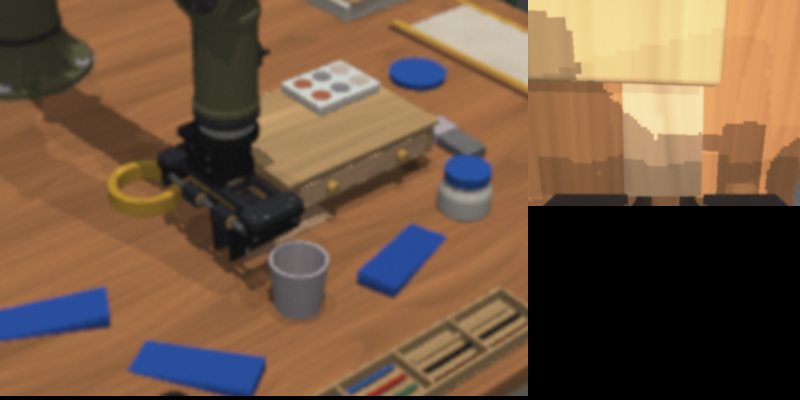

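The chest is unmoved and level, and the settled push is 3.9 N. The wedge is snug under the foot, so I'll back off, rise and go over the corner.

Emit:
servo_tool:
  rows: [0, -5, 0, 0, 0.77, 0, -15, 0, 0, 0.77, 0, -22, 0, 0, 0.77, 0, -22, 30, 0, 0.9, 0, -22, 65, 0, 1, 0, -22, 100, 0, 1, 0, 10, 105, 0, 1, -5, 45, 105, 0, 1, -9, 80, 105, 0, 1, -9, 104, 105, -2, 1]

```text
time_s: 9.45
tool_pos: [0.5923, 0.0828, 0.1224]
tool_rot: [76.7, 89.9, 76.8]
force: [0.1, -0.5, 0.2]
grip_width: 0.0003
```

```bash
python3 look.py l7; python3 - <<'E'
from h import *
p=read_camera("side"); cv2.imwrite("pics/sd7.png",cv2.resize(p["frame"][100:300,200:420],None,fx=3,fy=3))
E
```

```text
9.45 [0.59230631 0.08276894 0.12235439] [ 0.05147528 -0.49396906  0.20267436] 0.07970125040271553
scene plane [-0.0013  0.0012  0.0792] lid [[0.4227, 0.051], [0.6217, 0.307]]
side plane [-0.0009  0.0053  0.08  ] lid [[0.4206, 0.0545], [0.6179, 0.3105]]
```

View pics/l7.png

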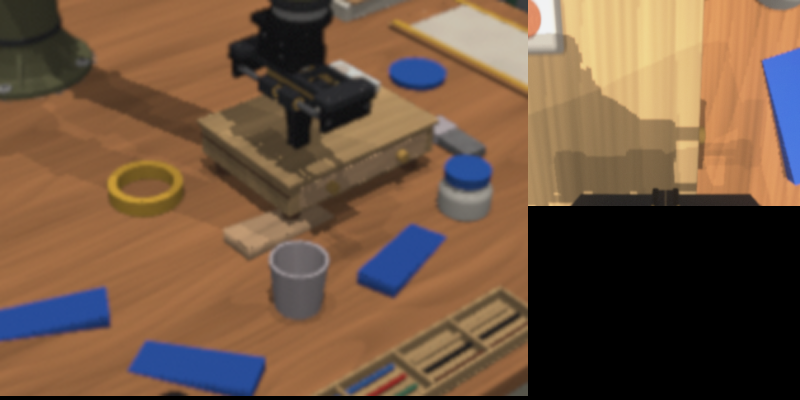

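View pics/sd7.png

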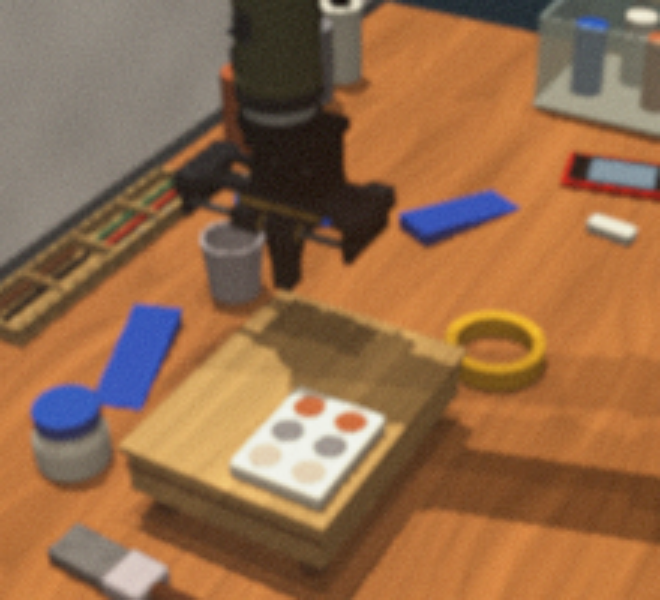

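The wedge sits under the foot at scene crop (270,225), with the jaws clear of it and above the corner. Now I'll lower gently onto the lid.

Emit:
servo_tool:
  rows: [0, 0, -10, 0, 1, 0, 0, -20, 0, 1, 0, 0, -25, 0, 1, 0, 0, -27, 0, 1, 0, 0, -28, 0, 1, 0, 0, -29, 0, 1, 0, 0, -30, 0, 1, 0, 0, -31, 0, 1]

```text
time_s: 10.32
tool_pos: [0.5935, 0.0788, 0.0914]
tool_rot: [-23.6, 90.0, -23.6]
force: [-2.3, -0.5, 8.0]
grip_width: 0.0004
```

Emit:
servo_tool:
  rows: [0, 0, -0.5, 0, 1, 0, 0, -1, 0, 1, 0, 0, -1, 0, 1]

```text
time_s: 10.57
tool_pos: [0.5935, 0.0788, 0.0914]
tool_rot: [-45.6, 89.9, -45.7]
force: [-3.7, -1.3, 8.3]
grip_width: 0.0002
```

At 8 N the corner doesn't sink (z stays at 0.0914). I'll increase the press.

Emit:
servo_tool:
  rows: [0, 0, -0.5, 0, 1, 0, 0, -1, 0, 1, 0, 0, -1.5, 0, 1, 0, 0, -2, 0, 1, 0, 0, -2, 0, 1]

```text
time_s: 10.98
tool_pos: [0.5937, 0.0787, 0.0911]
tool_rot: [-56.0, 89.9, -56.1]
force: [-6.4, -2.9, 18.1]
grip_width: 0.0007
```

```bash
python3 look.py l8
```

```text
10.9833 [0.59366219 0.07873603 0.09112289] [-6.35273409 -2.85748506 18.08261008] -0.04757554239910394
-0.01 67 [0.5846 0.6032 0.02  ]
scene plane [-0.0001 -0.0005  0.0792] lid [[0.4233, 0.0504], [0.6216, 0.3089]]
side plane [-0.0023  0.006   0.08  ] lid [[0.421, 0.0551], [0.6179, 0.3106]]
```

The lid stays level and the corner doesn't sink at 18 N. Some sideways force has built up (-6, -3 N), so I'll relieve it while adding a little more downward press.

Emit:
servo_tool:
  rows: [-0.5, -0.3, 0, 0, 1, -1, -0.5, 0, 0, 1, -1, -0.5, -0.5, 0, 1, -1, -0.5, -0.5, 0, 1]

```text
time_s: 11.47
tool_pos: [0.5936, 0.0787, 0.0911]
tool_rot: [-16.1, 89.8, -16.2]
force: [-5.1, -1.2, 17.1]
grip_width: 0.0005
```

Emit:
servo_tool:
  rows: [-1, 0, 0, 0, 1, -2, -0.4, 0, 0, 1, -2, -0.4, -0.5, 0, 1, -2, -0.4, -1, 0, 1, -2, -0.4, -1, 0, 1]

```text
time_s: 11.88
tool_pos: [0.5936, 0.0787, 0.0911]
tool_rot: [-1.7, 89.5, -1.7]
force: [-2.0, -0.6, 19.8]
grip_width: -0.0001
```

Emit:
servo_tool:
  rows: [0, 0, 0, 0, 1, 0, 0, 0, 0, 1, 0, 0, 0, 0, 1, 0, 0, 0, 0, 1]

```text
time_s: 12.22
tool_pos: [0.5935, 0.0787, 0.0911]
tool_rot: [-1.0, 89.6, -1.0]
force: [-3.2, -0.6, 18.4]
grip_width: 0.0005
```

```bash
python3 look.py l9
```

```text
12.2167 [0.59353985 0.07871008 0.09109749] [-3.17579153 -0.58159281 18.43560151] -0.04308983069848437
-0.01 78 [0.585  0.6035 0.0202]
scene plane [0.0003 0.0002 0.0791] lid [[0.4226, 0.0504], [0.6221, 0.3091]]
side plane [-0.0021  0.006   0.08  ] lid [[0.4207, 0.0552], [0.6181, 0.3107]]
```

View pics/l9.png

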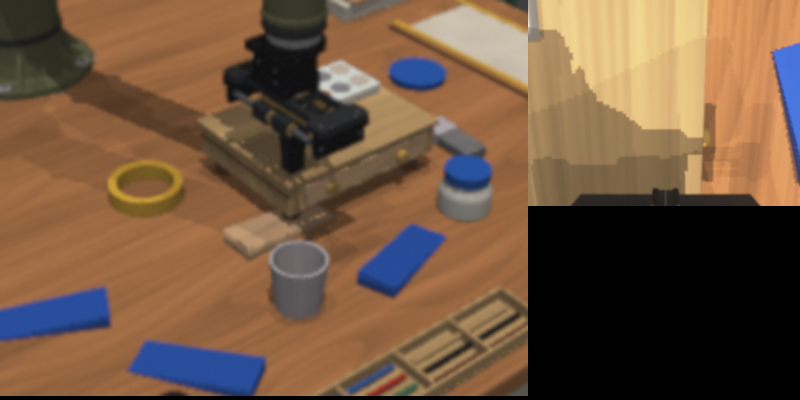

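The picture shows the jaws pressing the corner, the wedge in place with its heel clear, and the other things where they were. The press is steady at 18 N and the lid is level, so I'm handing in.

```bash
python3 -c "
from cell import *
o=get_obs();print(o['force'],o['tool_pos'],abs(o['joint_velocities']).max());print(sign_off())"
```

```text
[-2.74099864 -0.27810049 19.64372436] [0.5935347  0.07872575 0.0911054 ] 0.12503936240932528
the job is handed in; nothing more can be done
None
```

I pushed the plain wooden wedge, thin end first, under the short foot, then pressed on the lid at that corner and handed the job in still pressing. It took about 12 s of robot time.

- **Wedge:** I stopped when the push resistance rose from about zero to about 4 N, with an estimated 9.9 mm of wedge at the edge of the foot. I then backed the hand off it, and it was still in place in the last picture.
- **Press:** The final press was about 19 N down with about 3 N sideways. Up to about 6 N sideways had built up during pressing, and I eased most of it off.
- **Rocking:** The corner moved only about 0.3 mm between 8 N and 18 N, so the chest did not rock.
- **Chest:** Its tilt and edges matched the start to within the depth noise. The two cameras disagree slightly on absolute tilt: the side camera gives a 0.3° slope that has been there since before the wedge touched the foot, so I take it as calibration error.
- **Other things:** The last picture shows the objects around the chest where they were. The phone, eraser and parts of the table outside that crop were not checked again at the end.

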